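Press the lid lever of a heating bath

TASK

I need to get at the tubes in the heating bath whose lid carries the round vent chimney: with a fingertip, push its turn-catch sideways until it is well clear of the lid, then press the pad of its hand lever down to the end of its travel so that the heavy lid is raised, and finish still pressing it down, holding the lid up for me. Do not touch the lid itself, do not grip the catch, and do not let the lid drop back once it is up. Leave the other bath and the things standing around as they are.

Things in the scene. Friction and masses are not known exactly. Their poses are not given: they have to be found in the camera images.
- bath_front (a point): Foot of the control panel (front face, facing the robot) of the steel heating bath whose lid carries a round vent chimney (56 mm wide, 55 mm tall); on the bench, half-way along the panel; x points straight back into the bath, y to its left, z up. The bath is fixed, 290 mm deep, 240 wide, rim 150 high; lid from 45 mm behind the front, 164 mm high, middle part 180.
- bath_lid: Lid of the chimney bath, about 1.6 kg, 226 mm deep; origin at the middle of its front edge, 160 mm above the bench when shut. It turns on a hinge along the back, 230 mm behind this point. It rests on the lever's short end, so it rises with the lever (front edge 291 mm above the bench with the pad at 155 mm, 312 mm at the lever's stop) and falls when the lever is let go.
- bath_lever: Hand lever (12 mm square bar) along the chimney bath's left side; origin in the bar under the pad's middle. It turns about the bath's y axis at a pivot 160 mm behind the bath's front face, 145 mm left of its middle, 166 mm above the bench; at rest its long end points 15 degrees up, at its lower stop 8 degrees down. Holding it takes 8 to 16 N on the pad. Locked while the catch is over the lid.
- bath_pad (a point): Centre of the top of the round push pad (84 mm wide, black rubber on top) at the long end of the chimney bath's lever, about 100 mm in front of the housing. Some 250 mm above the bench at rest, 143 mm at the lever's stop. It lies 270 mm from the pivot along the lever and 14 mm above the lever's centre line.
- bath_catch (a joint): Turn-catch at the middle of the chimney bath's front rim (rad): a flat bar turning about a vertical pivot, slight friction (about 1 N at the peg). 0 = square over the lid's edge; grows as its peg is pushed to the bath's right (-y), then round towards the lid (anticlockwise from above). Lid free from about 1.15, well clear past 1.25, stop at 2.1; stays where it is left.
- bath_catch_peg (a point): Upright round thumb peg (14 mm wide, from 172 to 206 mm above the bench) at the outer, front end of that catch, 45 mm from its pivot; this point is half-way up the peg.
- bath_catch_pivot (a point): Vertical pivot of that catch, fixed to the bath 20 mm behind its front face. The bar (14 mm wide, top 172 mm above the bench) reaches 40 mm from the pivot over the lid and 48 mm the other way, to the peg.
- spare_front (a point): Foot of the control panel of the other bath, to be left alone: the same in every part and size, but with a black bow handle on its lid in place of the chimney. It stands to the left or to the right of the chimney bath.
- spare_lid: Lid of the other bath; origin at the middle of its front edge, 160 mm above the bench when shut.
- spare_pad (a point): Centre of the top of the push pad on the other bath's lever.
- spare_catch_peg (a point): Thumb peg of the other bath's turn-catch, half-way up.
- beaker: Bystander: glass beaker, 64 mm wide, 85 mm tall; origin under its middle.
- dish: Bystander: white porcelain dish, 60 mm wide, 35 mm tall; origin under its middle.
- reagent: Bystander: amber reagent bottle with black cap, 58 mm wide, 135 mm tall; origin under its middle.
- flask: Bystander: conical glass flask, 78 mm wide, 110 mm tall; origin under its middle.
- jar: Bystander: white jar with red cap, 70 mm wide, 85 mm tall; origin under its middle.
- spatula: Bystander: steel spatula lying on the bench, 170 mm long; origin on the underside, part-way along it.
- stopper: Bystander: black rubber stopper, 36 mm wide, 32 mm tall; origin under its middle.

How it is judged:
On the way, in this order (a step that is already met when the one before it is completed fails the run):
1. the catch is turned clear of the lid, the lid still shut (value of joint bath_catch above 1.2 rad and height (world z) of bath_lid below 0.172 m), for 0.1 s.
2. the lever is pressed down and the lid is up (height (world z) of bath_pad below 0.16 m and height (world z) of bath_lid above 0.278 m and contact force between the fingers and bath_lever above 2 N), for 0.2 s.
At the end, for the whole second after the job is handed in: The fingers press on the lever (over 2 N), its pad is less than 160 mm above the bench (stop at 143) and the front edge of the lid at least 278 mm above the bench, carried by the lever alone; the catch is past 1.2 rad; the other bath is as it was; every bystander within 30 mm of its start (all of step 2 and height (world z) of bath_lid below 0.335 m and value of joint bath_catch above 1.2 rad and contact force between each of the fingers, the arm and bath_lid below 0.5 N and distance of spare_lid from where it was at the start of the episode below 0.015 m and distance of spare_pad from where it was at the start of the episode below 0.02 m and distance of each of beaker, dish, reagent, flask, jar, spatula, stopper from where it was at the start of the episode below 0.03 m and distance of spare_catch_peg from where it was at the start of the episode below 0.012 m); the arm keeps its last pose, push and grip.
It fails at once if the robot touches the lid itself (contact force between any of the fingers, the arm and bath_lid above 1 N).
It fails at once if the catch is gripped or forced (over 30 N) (contact force between the fingers and bath_catch above 30 N).
It fails at once if the lid is let drop or flung up (turns faster than 3 rad/s) (angular speed of bath_lid above 3 rad/s).
It fails at once if the other bath's lever, lid or catch is moved (distance of spare_pad from where it was at the start of the episode above 0.02 m or distance of spare_lid from where it was at the start of the episode above 0.015 m or distance of spare_catch_peg from where it was at the start of the episode above 0.012 m).
It fails at once if a bystander is shifted by more than 30 mm, lifted or knocked over (distance of any of beaker, dish, reagent, flask, jar, spatula, stopper from where it was at the start of the episode above 0.03 m or angle between any of beaker, dish, reagent, flask, jar, stopper's own z axis and vertical above 0.5 rad).
It also fails if it takes over 45 s, if anything falls off the work surface, if the arm or the gripper's body presses on something with over 40 N, if the wrist force passes 120 N, or if a joint passes its speed limit or range.

ROBOT

A 6-joint arm with a two-finger parallel gripper is mounted at the origin on the work surface. World frame = base frame: x ahead of the robot, y to its left, z up, the work surface at z = 0. Lengths are in m, angles in rad, forces in N, time in s.
With the tool pointing down it reaches from about 0.35 to 0.775 m from the base axis. Payload 7.3 kg.
Tool frame: the origin (TCP) lies on the mounting face of the last link; the fingertips stand 178 mm ahead of it and the grasp point (between the pads) lies 159 mm ahead of it (robot.tcp_to_tips is the distance from the TCP to the fingertips, in m); z points along the fingers, y is the direction in which the jaws open and shut (so a half turn about z gives the same grasp; the last joint's range is limited). The gripper opens to 92 mm and grips with 3 to 60 N. Pads are 19 mm wide; open, the fingers measure 130 mm over their backs; the gripper's body (75 mm by 190 mm) begins 47 mm behind the grasp point.
Start: joints at [-1.434, 0.342, 1.524, -0, 1.275, -0.146], TCP at [0.147, -0.504, 0.405] pointing down, gripper open.
Joint ranges: [-2.53, 2.53], [-0.77, 2.02], [0.04, 2.7], [-1, 4.14], [0.28, 2.66], [-3.11, 3.11]. Speed limits (rad/s): [2.57, 2.57, 3.14, 3.14, 3.14, 3.14].

INTERFACE

Orientations are given as [roll, pitch, yaw] about the fixed x, y, z axes, in that order (R = Rz(yaw) Ry(pitch) Rx(roll)).
In Python, from cell import robot, viewer gives the robot as it stands.
- The arm moves only by the shell command python3 -m creep 'ROWS' [OPENING] [FORCE]. ROWS is JSON, a list that holds one entry, the list of rows, each a list of 6 numbers: the shift along the world's x, y, z in mm, then the turn, a rotation vector about the world's x, y, z in degrees. A call has 1 to 5 rows; each row shifts and turns the pose as measured when the row begins; what a row does not reach is not made up. A row lasts 1/12 s, in which the tool goes at most 41.7 mm and 7.16 degrees, less where a joint would pass 70% of its speed; a pose out of reach is approached as far as the arm can. A call with a gripper value outside its range is refused whole. OPENING is the closure, from -1 (fully open) to 1 (shut), set as the call begins (- or left out, the last holds). The fingers move at their own pace and stop on an object; FORCE is the grip in N (left out, the last holds). Time passes only in rows, so rows that do not move let the fingers close. It gives the time, the measured TCP pose, the force and the opening at its end, in the units of the state.
- robot.observe(): the state, without advancing time (a new reading comes with each control period).
- viewer.read_camera(name): name is "scene" or "top" or "wrist"; returns the picture (480x640x3 uint8, blue, green, red); there is no depth.
- viewer.camera_model(name): a dict with "fx", "fy", "cx", "cy" (pixels), "k1" (the pictures are not rectified: a ray, as slopes to the right and down, at radius r is drawn at 1 + k1 r^2 times it, then the intrinsics apply), "pose" (4x4, takes a point from camera to world coordinates); the wrist camera has in their place "mount" (4x4, takes a point from camera to tool coordinates, whose origin is the TCP and whose axes are the flange's). Camera axes: x right, y up, looking along -z (the intrinsics and any distortion apply to the point x, -y, -z); pixel columns grow to the right and rows downward; lengths in m; the calibration is good to about 2 mm. A picture is of the moment at which its call begins: read the wrist's pose just before it. camera_model takes no time and is no camera call.
- robot.hand_in(): hands the job in, once; it reports no verdict.
The state is a dict: "time": time; "qpos": joint angles; "qvel": joint speeds; "joint_efforts": joint torques, N m; "tool_pos": TCP position; "tool_rot": TCP orientation; "contact_force": force on the tool from outside, world axes, zero at the start; "torque": the same for the moment, N m; "opening": finger opening in m.
Only numpy, scipy, OpenCV 4.12 (cv2) and the standard library are available. Lean on these libraries where they do the work, as an engineer would, in place of code of your own. Each camera call takes 0.05 s, during which the arm holds its last target. There are 200 camera calls.

## Working session

There is one attempt and no reset: what is moved stays moved. The work goes in short steps, Python scripts to look and compute and a shell command to move; the robot and the scene stay as the last step left them, time stands still between calls to the robot, and variables do not carry over. Pictures are saved under pics/ and viewed, about 8 in all and at most 12, crops included, and the job is handed in when it is done.

```bash
ls; mkdir -p pics; python3 - <<'E'
from cell import robot, viewer
import cv2
print(robot.observe())
for n in ("scene","top"):
    cv2.imwrite(f"pics/{n}0.png",viewer.read_camera(n)); m=viewer.camera_model(n); print(m)
print(viewer.camera_model("wrist"))
E
```

```text
pics
{'time': 0.0, 'qpos': array([-1.43398611e+00,  3.42758422e-01,  1.52503120e+00,  1.06830262e-05,
        1.27541594e+00, -1.46019473e-01]), 'qvel': array([-1.04657590e-04, -2.39913220e-04, -1.29866334e-04, -1.79734098e-03,
        4.97014534e-05,  2.59760396e-04]), 'joint_efforts': array([ 1.15811695e-04, -4.31243598e+01, -2.44211608e+01,  7.18395668e-02,
        5.60213474e-02, -1.16346532e-04]), 'tool_pos': array([ 0.14650816, -0.5040023 ,  0.40402127]), 'tool_rot': array([-3.13999840e+00, -2.44785681e-04,  2.82826381e-01]), 'contact_force': array([0.74878842, 0.2642964 , 0.12308537]), 'torque': array([ 0.05007786, -0.01113588,  0.00888646]), 'opening': 0.09192933487355112}
{'fx': 443.3802510604253, 'fy': 443.3802510604253, 'cx': 327.07968193299166, 'cy': 241.7926682724124, 'k1': -0.07608312211261038, 'pose': array([[-0.99905434,  0.03945293, -0.01827246,  0.53115304],
       [-0.04330651, -0.8655619 ,  0.498926  ,  0.54663894],
       [ 0.00386814,  0.4992455 ,  0.86645194,  1.15440847],
       [ 0.        ,  0.        ,  0.        ,  1.        ]])}
{'fx': 452.91700598424063, 'fy': 452.91700598424063, 'cx': 323.1097372806098, 'cy': 234.43176043590117, 'k1': -0.0775609208463957, 'pose': array([[-0.01466992,  0.98105445, -0.19317597,  0.32508966],
       [-0.99980929, -0.01688308, -0.00981538, -0.02035672],
       [-0.01289082,  0.19299513,  0.98111503,  1.44762127],
       [ 0.        ,  0.        ,  0.        ,  1.        ]])}
{'fx': 359.42203489759413, 'fy': 359.42203489759413, 'cx': 318.2047877889629, 'cy': 238.8372136360862, 'k1': -0.046351870974940444, 'mount': array([[ 6.50080624e-05,  9.51882306e-01,  3.06463818e-01,
         8.38409163e-02],
       [ 9.99999167e-01, -4.56947154e-04,  1.20716339e-03,
        -3.27359148e-06],
       [ 1.28911524e-03,  3.06463485e-01, -9.51881542e-01,
         1.98819388e-02],
       [ 0.00000000e+00,  0.00000000e+00,  0.00000000e+00,
         1.00000000e+00]])}
```

View pics/scene0.png

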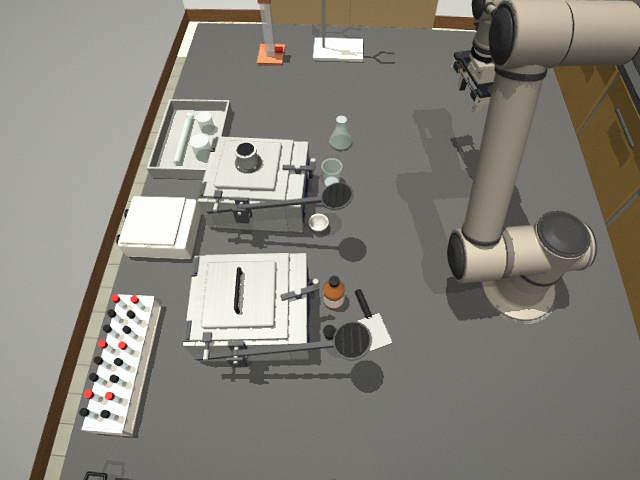

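View pics/top0.png

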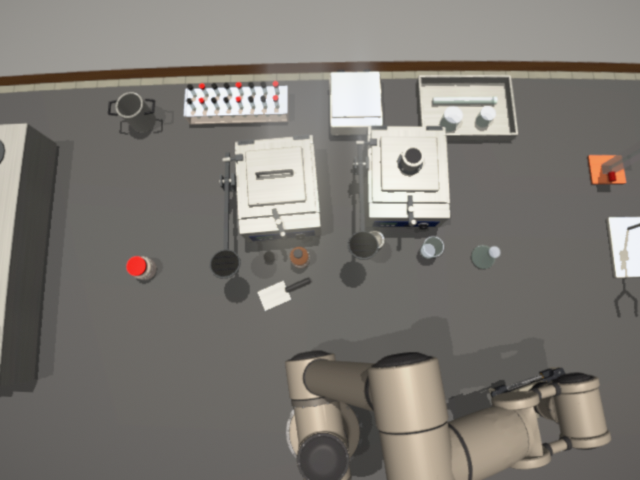

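The chimney bath is the right-hand one (scene ~(258,180), top ~(408,170)). The dish and beaker stand close to its front. I'll enlarge both views.

```bash
python3 - <<'E'
import cv2, numpy as np
t=cv2.imread("pics/top0.png")[120:270,340:510]; s=cv2.imread("pics/scene0.png")[105:255,190:370]
cv2.imwrite("pics/c1.png",cv2.resize(t,None,fx=4,fy=4,interpolation=cv2.INTER_CUBIC)); cv2.imwrite("pics/c2.png",cv2.resize(s,None,fx=4,fy=4,interpolation=cv2.INTER_CUBIC))
E
```

```text
(no output)
```

View pics/c1.png

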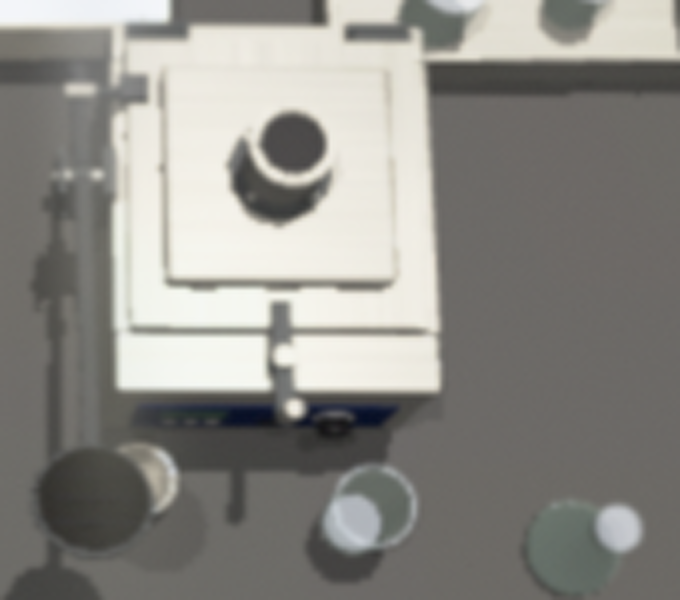

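View pics/c2.png

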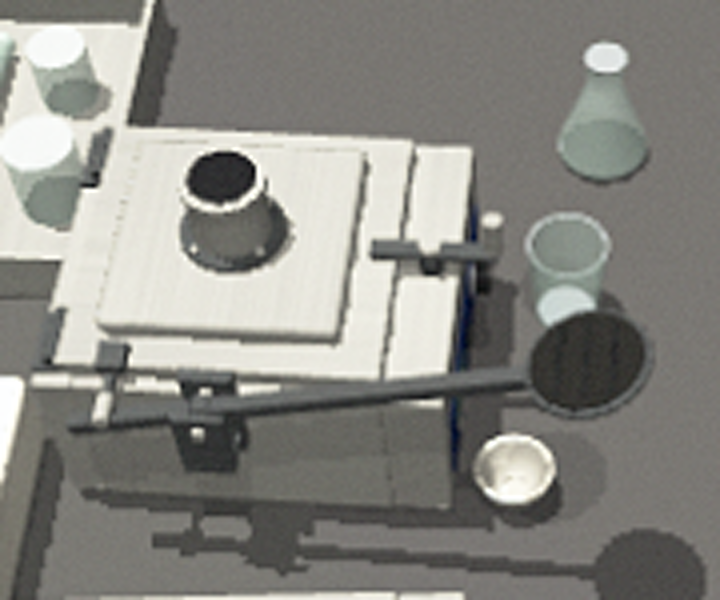

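Readings: in c1 the peg top is at (294,408), the pad centre at (95,498), the front rim corners at (118,389) and (440,389), and the pivot at (283,355). In c2 the peg top is at (492,220) and the pad at (589,362). The dish is partly under the pad and the beaker is in front of the catch. Next I'll locate these points.

```bash
cat > h.py <<'E'
import numpy as np, cv2
from cell import robot, viewer
def ray(n,u,v,P=None):
    m=viewer.camera_model(n); P=m["pose"] if P is None else P
    K=np.array([[m["fx"],0,m["cx"]],[0,m["fy"],m["cy"]],[0,0,1.]])
    x,y=cv2.undistortPoints(np.array([[[u,v]]],float),K,np.array([m["k1"],0,0,0,0]))[0,0]
    return P[:3,3],P[:3,:3]@np.array([x,-y,-1])
def atz(r,z): o,d=r; return o+d*(z-o[2])/d[2]
def tri(rs):
    A=0;b=0
    for o,d in rs:
        d=d/np.linalg.norm(d);M=np.eye(3)-np.outer(d,d);A=A+M;b=b+M@o
    return np.linalg.solve(A,b)
c1=lambda x,y: ray("top",(x+.5)/4-.5+340,(y+.5)/4-.5+120)
c2=lambda x,y: ray("scene",(x+.5)/4-.5+190,(y+.5)/4-.5+105)
E
python3 - <<'E'
from h import *
np.set_printoptions(precision=4,suppress=True)
for n,a,b,z in [("peg",(294,408),(492,220),.206),("pad",(95,498),(589,362),.25),("chim",(294,142),(222,178),.235),("beaker",(375,506),(568,243),.085),("dish",(150,480),(515,467),.035)]:
    print(n,atz(c1(*a),z),atz(c2(*b),z),tri([c1(*a),c2(*b)]))
L=atz(c1(118,389),.15);R=atz(c1(440,389),.15);Bl=atz(c1(113,28),.16);print("rim",L,R,np.linalg.norm(L-R), (L+R)/2)
print("scene rim",atz(c2(472,147),.15),atz(c2(450,378),.15))
print("pivot",atz(c1(283,355),.178), atz(c1(281,303),.172),atz(c2(376,249),.172))
for p in [(373,340),]: pass
E
```

```text
peg [ 0.6019 -0.2615  0.206 ] [ 0.6026 -0.2603  0.206 ] [ 0.6025 -0.262   0.2039]
pad [ 0.5325 -0.116   0.25  ] [ 0.5315 -0.1103  0.25  ] [ 0.5327 -0.1163  0.2424]
chim [ 0.7886 -0.2667  0.235 ] [ 0.7873 -0.265   0.235 ] [ 0.7885 -0.267   0.2332]
beaker [ 0.5512 -0.3431  0.085 ] [ 0.5515 -0.3428  0.085 ] [ 0.5514 -0.3433  0.0844]
dish [ 0.5835 -0.1772  0.035 ] [ 0.5838 -0.1672  0.035 ] [ 0.5857 -0.1789  0.0173]
rim [ 0.6309 -0.1435  0.15  ] [ 0.6269 -0.3814  0.15  ] 0.2379264841777687 [ 0.6289 -0.2624  0.15  ]
scene rim [ 0.6262 -0.3788  0.15  ] [ 0.6273 -0.1649  0.15  ]
pivot [ 0.6475 -0.2611  0.178 ] [ 0.6882 -0.2629  0.172 ] [ 0.6858 -0.2588  0.172 ]
```

```bash
python3 -m creep '[[[30,19,6,0,0,-6.5],[32,20,6,0,0,-6.5],[32,20,6,0,0,-6.5],[32,20,6,0,0,-6.5],[32,20,6,0,0,-6.5]]]' 1 20
python3 -m creep '[[[32,20,0,0,0,-6.5],[32,20,0,0,0,-6.5],[32,20,0,0,0,-6.5],[32,20,0,0,0,-6.5],[32,20,0,0,0,0]]]'
```

```text
time: 0.52
tool_pos: [0.2978, -0.4085, 0.4301]
tool_rot: [-3.134, 0.004, -0.293]
contact_force: [-0.7, 0.1, 0.2]
opening: 0.063
time: 0.93
tool_pos: [0.4558, -0.308, 0.4304]
tool_rot: [-3.135, 0.005, -0.747]
contact_force: [1.0, -0.5, -0.5]
opening: 0.0295
```

```bash
python3 -m creep '[[[30,20,0,0,0,-2],[30,20,0,0,0,0],[30,20,0,0,0,0],[30,18,0,0,0,0],[16,4,0,0,0,0]]]'
python3 -m creep '[[[0,0,0,0,0,0],[0,0,0,0,0,0],[0,0,0,0,0,0]]]'
python3 - <<'E'
from h import *
from scipy.spatial.transform import Rotation as R
s=robot.observe();print(s["tool_pos"],s["tool_rot"],s["opening"])
T=np.eye(4);T[:3,3]=s["tool_pos"];T[:3,:3]=R.from_euler("xyz",s["tool_rot"]).as_matrix()
P=T@viewer.camera_model("wrist")["mount"];np.save("P1.npy",P)
a=viewer.read_camera("wrist");b=cv2.resize(viewer.read_camera("top")[120:270,340:510],None,fx=3,fy=3)
cv2.imwrite("pics/w1.png",a);cv2.imwrite("pics/t1.png",b)
E
```

```text
time: 1.35
tool_pos: [0.6, -0.2167, 0.428]
tool_rot: [-3.135, 0.009, -0.781]
contact_force: [-0.8, -0.3, 0.5]
opening: 0.001
time: 1.6
tool_pos: [0.6027, -0.214, 0.4249]
tool_rot: [-3.136, 0.013, -0.775]
contact_force: [0.0, -0.5, 0.2]
opening: 0.0
[ 0.60267599 -0.21402112  0.42493511] [-3.13587356  0.0129916  -0.77502892] 2.562670128830949e-05
```

View pics/w1.png

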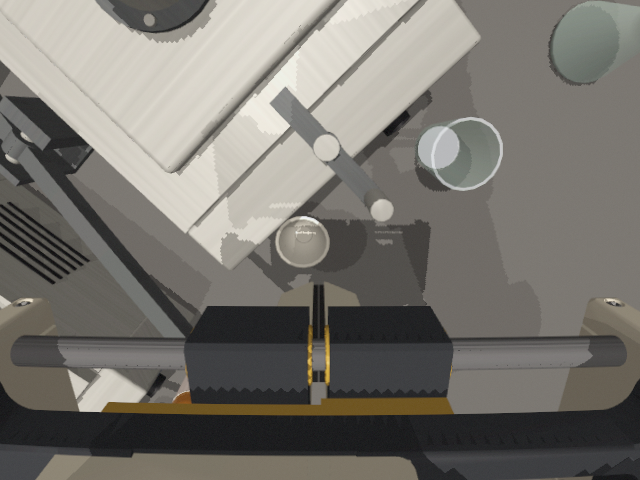

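Wrist view: the peg top is at (382,209), the pivot at (326,147) and the beaker at (460,152). The dish is at (302,241). I'll cross-check the peg and work out where the fingertips project.

```bash
python3 - <<'E'
from h import *
np.set_printoptions(precision=4,suppress=True)
P=np.load("P1.npy")
print("peg",atz(ray("wrist",382,209,P),.206),"piv",atz(ray("wrist",326,147,P),.18),"beaker",atz(ray("wrist",460,152,P),.085),"dish",atz(ray("wrist",302,241,P),.035),"barend",atz(ray("wrist",281,96,P),.172))
m=viewer.camera_model("wrist");M=np.linalg.inv(m["mount"])
for p in [(0,0,.178),(.0095,.019,.178),(.0095,-.019,.178),(0.0095,0,.112)]:
    c=M@np.array([*p,1]);x,y=c[0]/-c[2],-c[1]/-c[2];k=1+m["k1"]*(x*x+y*y);print(p,x*k*m["fx"]+m["cx"],y*k*m["fy"]+m["cy"])
E
```

```text
peg [ 0.6032 -0.2627  0.206 ] piv [ 0.6483 -0.2627  0.18  ] beaker [ 0.5578 -0.3397  0.085 ] dish [ 0.5857 -0.1689  0.035 ] barend [ 0.6885 -0.2639  0.172 ]
(0, 0, 0.178) 319.14561003838577 301.8840151258145
(0.0095, 0.019, 0.178) 358.53086895214824 284.2342330977391
(0.0095, -0.019, 0.178) 279.7964292426073 284.21608403953553
(0.0095, 0, 0.112) 319.5979492461895 375.23589754748286
```

View pics/t1.png

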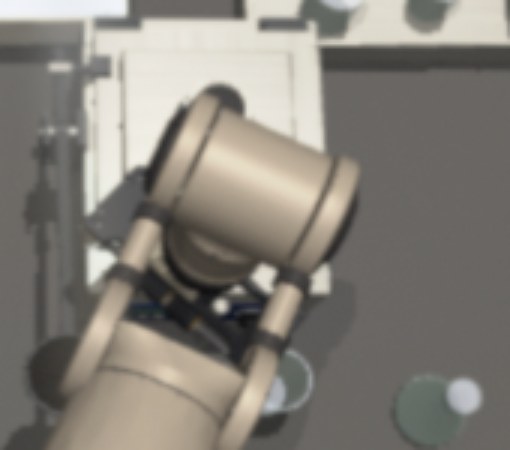

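Top view: arm over the catch, nothing touched; the peg agrees to about 1 mm between cameras. Next I'll descend behind the peg.

```bash
python3 -m creep '[[[-6,-3,-20,0,0,0],[-5,-3,-20,0,0,0],[0,-3,-16,0,0,0],[0,0,-8,0,0,0],[0,0,0,0,0,0]]]'
python3 - <<'E'
from h import *
from scipy.spatial.transform import Rotation as R
s=robot.observe();r=R.from_euler("xyz",s["tool_rot"]);print("tip",s["tool_pos"]+r.apply([0,0,.178]),"level-rotvec deg",np.degrees((R.from_euler("xyz",[np.pi,0,-np.pi/4])*r.inv()).as_rotvec()))
E
```

```text
time: 2.12
tool_pos: [0.5859, -0.2281, 0.3626]
tool_rot: [-3.135, 0.008, -0.784]
contact_force: [-0.6, 0.6, 0.2]
opening: 0.0004
tip [ 0.58571582 -0.22634952  0.18464334] level-rotvec deg [-0.56810461 -0.05151883 -0.08557855]
```

```bash
python3 -m creep '[[[2,-10,0,0,0,0],[2,-10,0,0,0,0],[2,-9,0,0,0,0],[2,-9,0,0,0,0],[3,-7,0,0,0,0]]]'
python3 -m creep '[[[4,-4,0,0,0,0],[4,-4,0,0,0,0],[4,-3,0,0,0,0]]]'
```

```text
time: 2.53
tool_pos: [0.596, -0.2774, 0.3659]
tool_rot: [-3.136, 0.009, -0.785]
contact_force: [-0.5, 2.3, -1.5]
opening: 0.0006
time: 2.78
tool_pos: [0.6091, -0.2918, 0.3665]
tool_rot: [-3.136, 0.007, -0.787]
contact_force: [-1.7, 0.8, 0.1]
opening: 0.0004
```

```bash
python3 -m creep '[[[6,-2,-1,0,0,0],[6,-2,-1,0,0,0],[6,0,-1,0,0,0],[6,0,-1,0,0,0],[4,0,0,0,0,0]]]'
python3 - <<'E'
from h import *
from scipy.spatial.transform import Rotation as R
s=robot.observe()
T=np.eye(4);T[:3,3]=s["tool_pos"];T[:3,:3]=R.from_euler("xyz",s["tool_rot"]).as_matrix()
np.save("P2.npy",T@viewer.camera_model("wrist")["mount"])
cv2.imwrite("pics/w2.png",viewer.read_camera("wrist"))
E
```

```text
time: 3.2
tool_pos: [0.6409, -0.2964, 0.363]
tool_rot: [-3.135, 0.004, -0.787]
contact_force: [-1.7, 0.5, -0.1]
opening: 0.0006
```

View pics/w2.png

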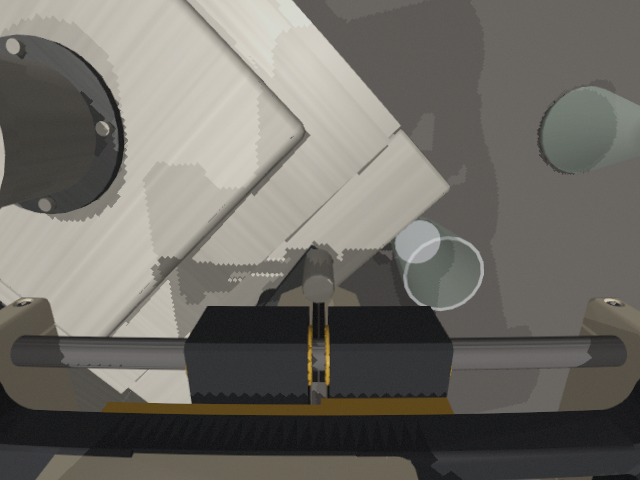

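The peg top is at about (318,287), touching the fingertip face. The beaker at (440,270) is untouched.

```bash
python3 - <<'E'
from h import *
P=np.load("P2.npy")
for v in (282,287): 
    p=atz(ray("wrist",318,v,P),.206);print(p,np.arctan2(-(p[1]+.2625),-(p[0]-.6485)),np.hypot(p[1]+.2625,p[0]-.6485))
p=atz(ray("wrist",319,250,P),.172);print(p)
E
python3 -m creep '[[[4,1,0,0,0,0],[4,1,0,0,0,0]]]'
```

```text
[ 0.65602722 -0.3093382   0.206     ] 1.730140728375269 0.047439178791007855
[ 0.65440385 -0.30771039  0.206     ] 1.700647684899108 0.04559424313209957
[ 0.65719186 -0.31085023  0.172     ]
time: 3.42
tool_pos: [0.65, -0.2939, 0.3628]
tool_rot: [-3.135, 0.003, -0.786]
contact_force: [-0.8, 0.3, -0.1]
opening: 0.0004
```

Catch is at about 1.7 rad. I'll back off, rise and go over the pad.

```bash
python3 -m creep '[[[-12,8,0,0,0,0],[-10,8,20,0,0,0],[-10,10,30,0,0,0],[-15,25,30,0,0,0],[-20,30,10,0,0,0]]]'
python3 -m creep '[[[-15,30,0,0,0,0],[-15,30,0,0,0,0],[-10,25,0,0,0,0],[-5,5,0,0,0,0],[0,0,0,0,0,0]]]'
python3 - <<'E'
from h import *
from scipy.spatial.transform import Rotation as R
s=robot.observe();r=R.from_euler("xyz",s["tool_rot"]);print("tip",s["tool_pos"]+r.apply([0,0,.178]))
T=np.eye(4);T[:3,3]=s["tool_pos"];T[:3,:3]=r.as_matrix()
np.save("P3.npy",T@viewer.camera_model("wrist")["mount"])
cv2.imwrite("pics/w3.png",viewer.read_camera("wrist"))
E
```

```text
time: 3.83
tool_pos: [0.5843, -0.2141, 0.4482]
tool_rot: [-3.136, 0.008, -0.79]
contact_force: [0.8, 0.9, 0.7]
opening: 0.0005
time: 4.25
tool_pos: [0.5348, -0.1152, 0.4561]
tool_rot: [-3.128, -0.004, -0.786]
contact_force: [0.9, 0.1, 0.1]
opening: 0.0005
tip [ 0.53706345 -0.11405521  0.27816549]
```

View pics/w3.png

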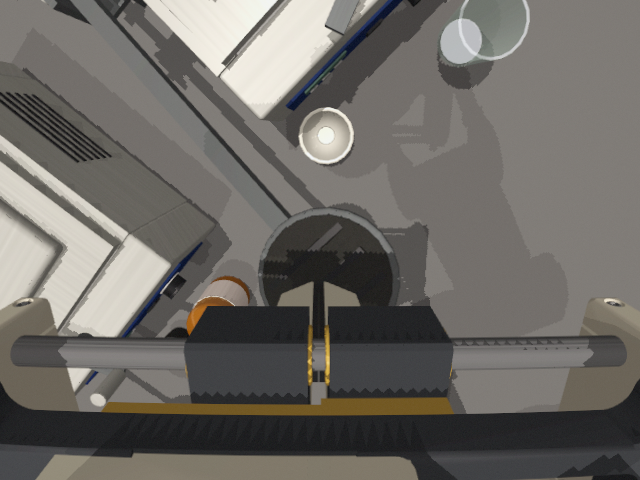

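The pad's circle spans columns 259–398 with its top at row 207, so its centre is about (328,277). The tips are over it and the dish at (326,136) is clear.

```bash
python3 - <<'E'
from h import *
P=np.load("P3.npy")
for uv in [(328,277),(259,277),(398,277),(328,207)]: print(atz(ray("wrist",*uv,P),.25))
E
python3 -m creep '[[[-2,-2,-8,0,0,0],[-2,-1,-8,0,0,0],[-2,0,-6,0,0,0],[0,0,-5,0,0,0],[0,0,-4,0,0,0]]]'
```

```text
[ 0.53441885 -0.11801456  0.25      ]
[ 0.56186958 -0.09021334  0.25      ]
[ 0.50663117 -0.1460401   0.25      ]
[ 0.56313876 -0.14629138  0.25      ]
time: 4.72
tool_pos: [0.5306, -0.1232, 0.4219]
tool_rot: [-3.128, -0.005, -0.79]
contact_force: [-4.1, 2.7, 11.0]
opening: 0.0001
```

```bash
python3 -m creep '[[[-2,1,-8,0,0,0],[-2,1,-8,0,0,0],[-2,0,-8,0,0,0],[-1,0,-8,0,0,0],[-1,0,-8,0,0,0]]]'
```

```text
time: 5.13
tool_pos: [0.5222, -0.1233, 0.3842]
tool_rot: [-3.126, -0.007, -0.794]
contact_force: [-3.2, 3.7, 8.5]
opening: 0.0007
```

```bash
python3 -m creep '[[[-1,1,-8,0,0,0],[-1,1,-8,0,0,0],[0,0,-8,0,0,0],[0,0,-8,0,0,0],[0,0,-8,0,0,0]]]'
python3 -m creep '[[[0,0,-7,0,0,0],[0,0,-5,0,0,0],[0,0,-4,0,0,0]]]'
```

```text
time: 5.55
tool_pos: [0.5192, -0.1231, 0.3462]
tool_rot: [-3.125, -0.009, -0.798]
contact_force: [-4.6, 3.5, 15.4]
opening: 0.0008
time: 5.8
tool_pos: [0.5191, -0.1234, 0.3327]
tool_rot: [-3.122, -0.009, -0.8]
contact_force: [-6.5, 4.6, 17.4]
opening: 0.0007
```

```bash
python3 -m creep '[[[0,0,-5,0,0,0],[0,0,-5,0,0,0],[0,0,-3,0,0,0],[0,0,-2,0,0,0],[0,0,-2,0,0,0]]]'
```

```text
time: 6.22
tool_pos: [0.5186, -0.1236, 0.3238]
tool_rot: [-3.117, -0.013, -0.802]
contact_force: [-7.5, 4.3, 21.6]
opening: 0.0006
```

```bash
python3 -m creep '[[[1,0,-3,0,0,0],[1,0,-3,0,0,0],[0,0,-3,0,0,0]]]'
python3 - <<'E'
from h import *
from scipy.spatial.transform import Rotation as R
for i in range(6):
    a=viewer.read_camera(("scene","top")[i%2]); s=robot.observe();r=R.from_euler("xyz",s["tool_rot"])
    print(s["time"],s["tool_pos"]+r.apply([0,0,.178]),s["contact_force"])
    if i==4: sc=a
cv2.imwrite("pics/s4.png",cv2.resize(sc[60:260,150:400],None,fx=3,fy=3))
E
```

```text
time: 6.47
tool_pos: [0.519, -0.1237, 0.3204]
tool_rot: [-3.117, -0.012, -0.803]
contact_force: [-6.0, 4.1, 23.5]
opening: 0.0008
6.5167 [ 0.52359742 -0.12219956  0.14238515] [-7.85262157  3.4589708  21.01530276]
6.5667 [ 0.52356212 -0.12220832  0.14244044] [-7.82286154  4.92075334 20.75959284]
6.6167 [ 0.52355312 -0.12219079  0.14243493] [-8.24468491  4.52219157 20.19897764]
6.6667 [ 0.52357315 -0.1221872   0.14244303] [-7.38953774  4.65579063 20.0380171 ]
6.7167 [ 0.52358043 -0.12219693  0.14243052] [-7.83080576  4.26719635 21.479594  ]
6.7667 [ 0.52357006 -0.12219809  0.1424051 ] [-7.67611959  4.48409769 20.6308654 ]
```

View pics/s4.png

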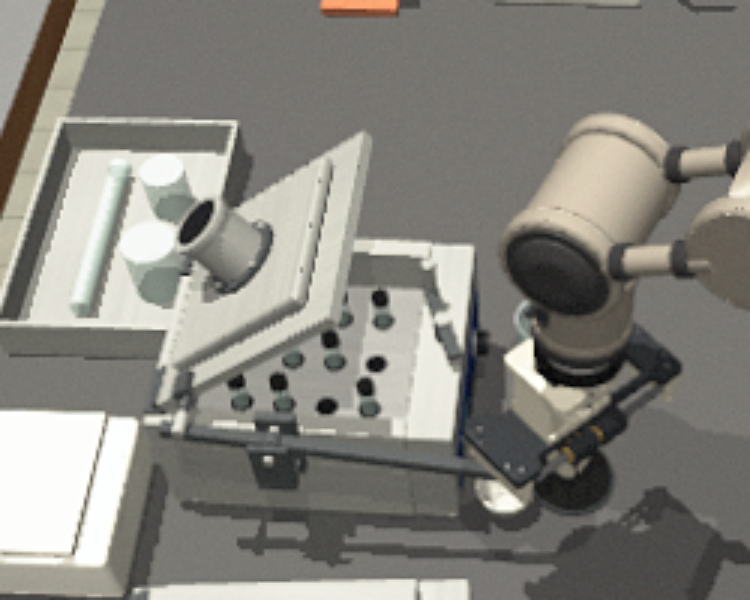

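The lid stands open with the tubes visible. The catch lies along the rim and the lever is at its stop with a steady push of about 20 N. Handing in.

```bash
python3 -c "
from cell import robot
print(robot.hand_in()); print(robot.observe()['contact_force'])"
```

```text
the job is handed in; nothing more can be done
None
the job is handed in; nothing more can be done
```

The chimney bath's lid is up and the arm is still pressing its lever pad down. I handed the job in at about 6.8 s of the 45 s; no verdict is given at hand-in.

- **Catch:** I pushed the peg sideways with the closed fingertips. The wrist camera put the catch at about 1.7 rad (1.2 needed), and I then pushed it a little further. I saw about 3 N at most at the wrist, read between moves.
- **Lever and lid:** I pressed the pad from about 250 mm down to its stop. In the last readings the fingertips held steady at 142 mm with about 20 N of upward force. The final scene picture shows the lid open and nothing touching it.
- **Surroundings:** The dish and beaker beside the arm look undisturbed in the pictures I viewed. I did not measure the other bath or the remaining items again at the end, but the arm never went near them.

The peg position agreed to within about 2 mm between cameras. The scene camera's pad and dish centres were 6–10 mm off sideways from the top camera's. I checked the pad again with the wrist camera before pressing; it was within about 2 mm of the top camera's value.

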